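Lock the pod box's L-slot latch

ROBOT

A 6-joint arm with a two-finger parallel gripper is mounted at the origin on the work surface. World frame = base frame: x ahead of the robot, y to its left, z up, the work surface at z = 0. Lengths are in m, angles in rad, forces in N, time in s.
With the tool pointing down it reaches from about 0.425 to 0.925 m from the base axis. Payload 12.5 kg.
Tool frame: the origin (TCP) lies midway between the tips of the shut fingers; the grasp point (between the pads) lies 19 mm behind it; z points along the fingers, x is the direction in which the jaws open and shut, and the axes are right-handed (so a half turn about z gives the same grasp; the last joint's range is limited). The gripper opens to 85 mm and grips with 20 to 120 N. Pads are 22 mm wide; open, the fingers measure 114 mm over their backs; the gripper's body (76 mm by 85 mm) begins 54 mm behind the grasp point. The pads swing forward as they close: fully open they stand 13 mm farther back than shut.
Start: joints at [-1.335, 0.491, 1.559, -0, 1.092, -0.106], TCP at [0.21, -0.589, 0.203] pointing down, gripper open.
Joint ranges: [-3.1, 3.1], [-0.84, 2.19], [0.05, 2.79], [-1.13, 4.28], [0.06, 2.93], [-2.69, 2.69]. Speed limits (rad/s): [2.22, 2.22, 2.79, 3.14, 3.14, 3.14].

INTERFACE

Orientations are given as a rotation vector (axis times angle).
In Python, from station import read_state, capture, job_done gives the robot as it stands.
- The arm moves only by the shell command python3 -m creep 'ROWS' [FORCE]. ROWS is JSON, a list of rows, each a list of 3 entries, a list of its own where there are three numbers: the shift along the tool's x, y, z in cm, then the turn about the tool's z in rad, then the closure, from -1 (fully open) to 1 (shut). In form: [[[tx, ty, tz], roll, claw], ...]. A call has 1 to 10 rows; each row shifts and turns the commanded pose from where the row before left it, along the tool's axes as they then stand; what a row does not reach is not made up. A row lasts 1/10 s, in which the tool goes at most 50 mm and 8.59 degrees, less where a joint would pass 70% of its speed; a pose out of reach is approached as far as the arm can. A call is refused whole if a number of a shift passes 5 or a number of a turn 0.15, either way. A call with a gripper value outside its range is refused whole. The fingers move at their own pace and stop on an object; FORCE is the grip in N (left out, the last holds). Time passes only in rows, so rows that do not move let the fingers close. It gives the time, the measured TCP pose, the force and the opening at its end, in the units of the state.
- read_state(): the state, without advancing time (a new reading comes with each control period).
- capture(name): name is "side" or "top"; returns a dict with "color" (420x560x3 uint8, red, green, blue), "fx", "fy", "cx", "cy" (pixels), "world_from_camera" (4x4, takes a point from camera to world coordinates). Camera axes: x right, y down, z forward; pixel columns grow to the right and rows downward; lengths in m; the calibration is good to about 2 mm. A picture is of the moment at which its call begins. There is no depth.
- job_done(): hands the job in, once; it reports no verdict.
The state is a dict: "time_s": time; "qpos": joint angles; "qvel": joint speeds; "tau": joint torques, N m; "position": TCP position; "tool_rot": TCP orientation; "force": force on the tool from outside, world axes, zero at the start; "moment": the same for the moment, N m; "width": finger opening in m.
Only numpy, scipy, OpenCV 4.12 (cv2) and the standard library are available. Lean on these libraries where they do the work, as an engineer would, in place of code of your own. Each camera call takes 0.05 s, during which the arm holds its last target.

TASK

Lock the lid of the laundry-pod box: with the fingertips or the outside of the fingers, push the orange latch knob along its L-shaped slot to the corner, round the corner, and on to the very end of the slot by the green dot. Do not pinch or lift the knob, leave everything else on the shelf and on the lid where it stands, and finish clear of everything.

Things in the scene. Friction and masses are not known exactly. Their poses are not given: they have to be found in the camera images.
- podbox: White box with grey lid, 240 (x) x 300 (y) x 100 mm high, immovable; place and yaw vary. Origin: centre of underside, z up. On the lid an 8 mm flat steel plate (top z 108 mm; x -30..75, y -62..65 mm, fingers may pass over it) has a 14 mm wide L slot: leg 1 runs 70 mm along the box's +y, leg 2 50 mm along its -x. Red dot before the start, green dot beyond the end.
- knob_mid (a point): Axis of the orange knob at half height, 21 mm above the plate's top. Upright cylinder 24 mm in diameter, from 4 to 38 mm above the plate, on a 10 mm pin in the slot; cannot tip or turn. Sliding takes about 2 N plus slight drag; it stays where left; hard stops at the slot's ends and the corner's outer wall; inner corner rounded (6 mm). Axes as podbox.
- slot_start (a point): Start of the slot's first leg (pin centre), at the plate's top, by the red dot. Axes as podbox.
- slot_corner (a point): Corner of the slot (where the centre lines of both legs meet), at the plate's top. Axes as podbox.
- slot_end (a point): End of the second leg (locked place of the pin's centre), at the plate's top, by the green dot. Axes as podbox.
- latch (a joint): Travel of the knob along the first leg (box +y), m: 0 at slot_start, 0.070 at the corner; stops at -0.002 and 0.072. It starts anywhere from 0 to 0.025.
- latch_cross (a joint): Travel of the knob along the second leg (box -x), m: 0 in the first leg, 0.050 at slot_end; stops at -0.002 and 0.052. The slot's wall keeps it below about 0.002 until the knob is at the corner.
- latch_lift (a joint): How far the knob is pulled up, m: 0 when down. A spring of about 4.5 N (rising 0.15 N per mm) holds it down; it can be pulled up 0.020 and springs back.
- dish: Small round glass dish with a cork bottom, 60 mm across the rim, 26 mm high, loose, standing on the box's lid beside the gate plate (at box-frame x about -70, y about -105 mm). Origin: centre of its underside.
- bins: Stack of two white lidded plastic bins, 312 x 212 mm, 240 mm high, fixed at the right. Origin: centre of the underside.
- lint_cover: Green silicone lint trap cover, 150 x 75 mm, 36 mm high with its tab, lying loose at the left. Origin: centre of the underside.
- caddy: Round stainless steel clothespin caddy, 116 mm across, 90 mm high (pins stick out to about 107 mm), with a hinged wire handle; loose, at the left. Origin: centre of the underside.
- softener: Green bottle with a blue cap, 72 mm in diameter, 190 mm high; loose, at the left. Origin: centre of the underside.
- soda_jar: Glass jar with a metal cap, 76 mm in diameter, 110 mm high; loose, at the near right. Origin: centre of the underside.
Mind the look-alikes: they are no part of the job. Leave any purple look-alike of the caddy alone.

How it is judged:
On the way, in this order (a step that is already met when the one before it is completed fails the run):
1. the knob is pushed along the first leg to the corner (value of joint latch above 0.063 m), for 0.05 s.
2. the knob is pushed along the second leg to its end (value of joint latch above 0.063 m and value of joint latch_cross above 0.046 m), for 0.2 s.
At the end, for the whole second after the job is handed in: The knob rests down in the end of the slot's second leg, within about 4 mm of the end of its travel (latch_cross above 46 mm, latch above 63 mm, lift below 2 mm); dish, lint cover, caddy, softener and jar stand upright within 15 mm of where they were (all of step 2 and value of joint latch_lift below 0.002 m and velocity of joint latch_cross between -0.005 and 0.005 m/s and distance of each of dish, lint_cover, caddy, softener, soda_jar from where it was at the start of the episode below 0.015 m and angle between each of dish, lint_cover, caddy, softener, soda_jar's own z axis and vertical below 0.2 rad); the robot touches nothing.
It fails at once if the knob is taken between the fingers (grasp point at the knob while the fingers touch it) (horizontal distance between the grasp point and knob_mid below 0.015 m and z of the grasp point in the frame of knob_mid below 0.03 m and contact force between the fingers and latch above 0.3 N).
It fails at once if the knob is lifted more than 6 mm (value of joint latch_lift above 0.006 m).
It fails at once if the dish, lint cover, caddy, softener or jar is lifted, tipped or moved more than 15 mm (distance of any of dish, lint_cover, caddy, softener, soda_jar from where it was at the start of the episode above 0.015 m or angle between any of dish, lint_cover, caddy, softener, soda_jar's own z axis and vertical above 0.3 rad).
It also fails if it takes over 48 s, if anything falls off the work surface, if the arm or the gripper's body presses on something with over 40 N, if the wrist force passes 120 N, or if a joint passes its speed limit or range.

## Working session

There is one attempt and no reset: what is moved stays moved. The work goes in short steps, Python scripts to look and compute and a shell command to move; the robot and the scene stay as the last step left them, time stands still between calls to the robot, and variables do not carry over. Pictures are saved under pics/ and viewed, and the job is handed in when it is done.

```bash
mkdir -p pics; ls; python3 - <<'E'
from station import read_state,capture
import cv2,json
s=read_state();print({k:(v if isinstance(v,(int,float)) else [round(float(x),4) for x in v]) for k,v in s.items()})
for n in("side","top"):
    c=capture(n);cv2.imwrite(f"pics/{n}0.png",c["color"][:,:,::-1]);print(n,c["fx"],c["fy"],c["cx"],c["cy"],c["world_from_camera"])
E
```

```text
pics
{'time_s': 0.0, 'qpos': [-1.3346, 0.4916, 1.5595, 0.0, 1.0917, -0.1056], 'qvel': [0.0002, 0.0023, -0.0021, -0.0015, 0.0003, -0.0019], 'tau': [-0.0017, -61.8456, -26.1597, -0.0001, 0.0041, -0.0], 'position': [0.2094, -0.5886, 0.2021], 'tool_rot': [-2.5663, 1.8108, 0.0014], 'force': [0.2595, -0.7063, -0.5574], 'moment': [-0.0192, -0.0301, 0.0021], 'width': 0.08525267486117946}
side 506.1086999800435 506.1086999800435 274.9131386247218 210.78847279913444 [[-0.97762983 -0.11950456  0.17308547  0.15710594]
 [-0.20985479  0.49874345 -0.84096132  1.37212134]
 [ 0.01417347 -0.85847168 -0.51266507  0.93865811]
 [ 0.          0.          0.          1.        ]]
top 505.3878749188542 505.3878749188542 276.25385125370224 209.54042132373866 [[ 0.01118706 -0.98883913  0.1485666   0.2036722 ]
 [-0.99985001 -0.00909737  0.01473781 -0.01613093]
 [-0.01322176 -0.14870919 -0.98879258  1.78065623]
 [ 0.          0.          0.          1.        ]]
```

View pics/side0.png

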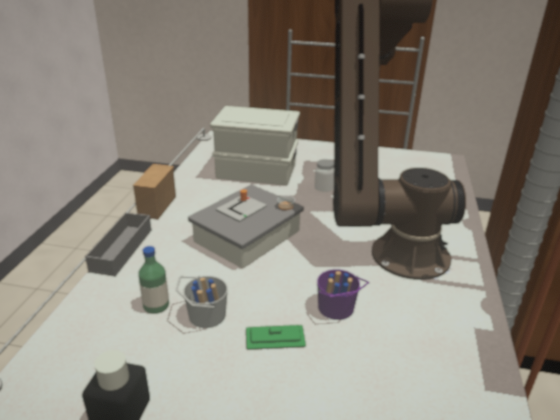

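View pics/top0.png

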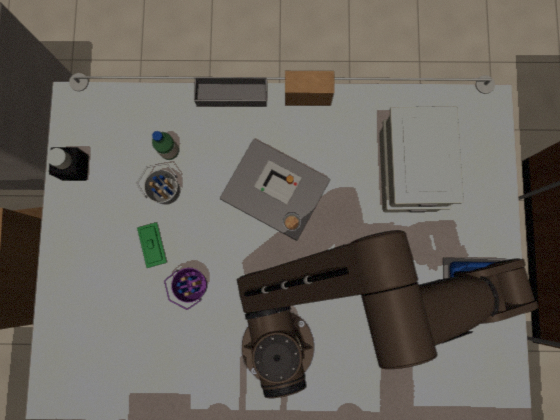

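```bash
python3 - <<'E'
import cv2
a=cv2.imread("pics/top0.png")[130:250,210:340];b=cv2.imread("pics/side0.png")[180:265,180:310]
cv2.imwrite("pics/topc.png",cv2.resize(a,None,fx=5.5,fy=5,interpolation=cv2.INTER_CUBIC)[:600])
cv2.imwrite("pics/sidec.png",cv2.resize(b,None,fx=6,fy=6,interpolation=cv2.INTER_CUBIC))
E
```

```text
(no output)
```

View pics/topc.png

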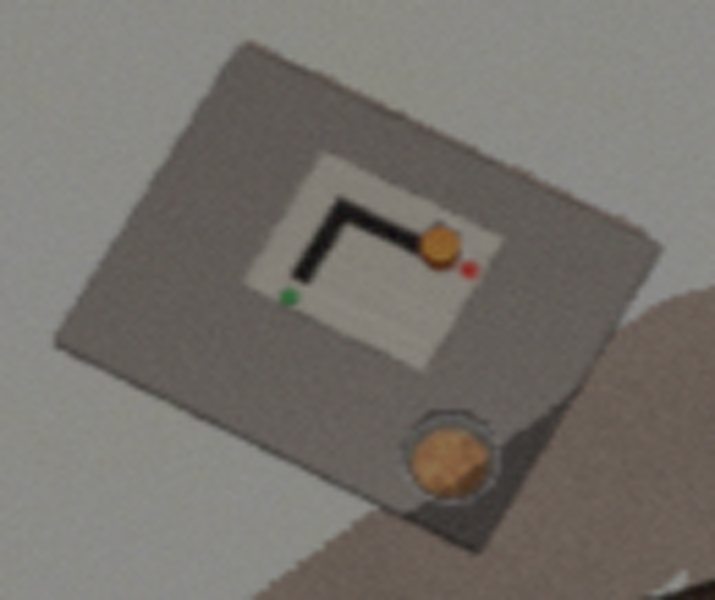

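View pics/sidec.png

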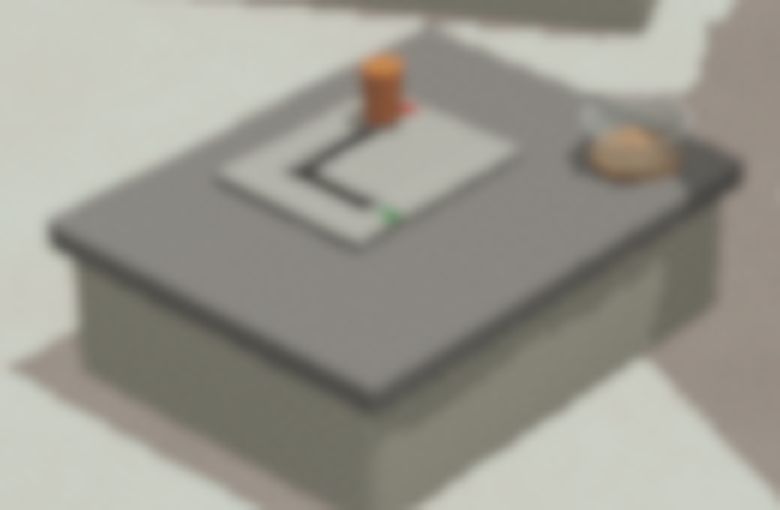

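Knob candidates in the top view: the orange disc on the plate at (290,179), the cork dish at (291,221), clothespins at (162,187) and (189,285), and the brown box at (309,85). The knob is the one at (290,179). The close crop shows it on the plate, at the red dot's end of the L slot. The dish at (291,221) is a look-alike.

```bash
cat > h.py <<'E'
import numpy as np,cv2
from station import read_state,capture
def ray(c,u,v,z):
    T=np.array(c["world_from_camera"]);d=T[:3,:3]@np.array([(u-c["cx"])/c["fx"],(v-c["cy"])/c["fy"],1]);o=T[:3,3]
    return o+d*(z-o[2])/d[2]
def proj(c,p):
    q=np.linalg.inv(np.array(c["world_from_camera"]))@np.append(p,1);return np.array([c["cx"]+c["fx"]*q[0]/q[2],c["cy"]+c["fy"]*q[1]/q[2]])
E
python3 - <<'E'
from h import *
c=capture("top");im=c["color"];hsv=cv2.cvtColor(im,cv2.COLOR_RGB2HSV)
def cen(lo,hi,box):
    m=cv2.inRange(hsv,np.array(lo),np.array(hi));k=np.zeros_like(m);x0,y0,x1,y1=box;k[y0:y1,x0:x1]=m[y0:y1,x0:x1]
    y,x=np.nonzero(k);return x.mean(),y.mean(),len(x)
B=(250,155,305,210)
kn=cen((9,130,80),(25,255,255),B);g=cen((45,90,40),(85,255,255),B);r1=cen((172,90,60),(180,255,255),B) if 0 else None
m=cv2.inRange(hsv,np.array((170,110,60)),np.array((180,255,255)))|cv2.inRange(hsv,np.array((0,110,60)),np.array((6,255,255)))
y,x=np.nonzero(m[155:210,250:305]);r=(x.mean()+250,y.mean()+155,len(x))
for n,p,z in(("knob",kn,.146),("green",g,.108),("red",r,.108)):print(n,p,ray(c,p[0],p[1],z))
# black slot
sl=np.zeros(im.shape[:2],np.uint8);sl[155:210,250:305]=(im[155:210,250:305].max(2)<60)*255
# plate corners, crop estimates
P=[(328/5.5+210,152/5+130),(505/5.5+210,237/5+130),(427/5.5+210,372/5+130),(245/5.5+210,282/5+130)]
W=np.array([ray(c,u,v,.108) for u,v in P]);print("plate",W.round(4),[np.linalg.norm(W[i]-W[(i+1)%4]).round(4) for i in range(4)])
L=[(248/5.5+210,42/5+130),(662/5.5+210,245/5+130),(480/5.5+210,552/5+130),(55/5.5+210,345/5+130)]
V=np.array([ray(c,u,v,.100) for u,v in L]);print("lid",V.round(4),[np.linalg.norm(V[i]-V[(i+1)%4]).round(4) for i in range(4)])
by=(V[0]-V[1])+(V[3]-V[2]);print("yaw",np.arctan2(by[1],by[0])-np.pi/2)
by=(W[0]-W[1])+(W[3]-W[2]);print("yaw plate",np.arctan2(by[1],by[0])-np.pi/2)
for n,q in(("corner",(342/5.5+210,206/5+130)),("dish",(451/5.5+210,455/5+130))):print(n,ray(c,*q,.108 if n=="corner" else .12))
s=capture("side");im=s["color"];h2=cv2.cvtColor(im,cv2.COLOR_RGB2HSV)
k=cv2.inRange(h2,np.array((3,150,80)),np.array((20,255,255)));y,x=np.nonzero(k[185:205,235:255]);print("side knob px",x.mean()+235,y.mean()+185,len(x))
p=ray(c,kn[0],kn[1],.146);p2=p.copy();p2[2]=.129;print("reproj top pt & mid in side",proj(s,p),proj(s,p2))
E
```

```text
knob (np.float64(289.25581395348837), np.float64(179.1860465116279), 43) [ 0.55095809 -0.03353917  0.146     ]
green (np.float64(262.0), np.float64(189.0), 5) [0.52452291 0.05760655 0.108     ]
red (np.float64(295.0), np.float64(183.5), 8) [ 0.54435133 -0.05341469  0.108     ]
plate [[ 0.6236  0.0332  0.108 ]
 [ 0.5655 -0.0763  0.108 ]
 [ 0.4728 -0.0292  0.108 ]
 [ 0.5332  0.0829  0.108 ]] [np.float64(0.1239), np.float64(0.1041), np.float64(0.1273), np.float64(0.1032)]
lid [[ 0.7028  0.0844  0.1   ]
 [ 0.5625 -0.1733  0.1   ]
 [ 0.3529 -0.0623  0.1   ]
 [ 0.4905  0.1994  0.1   ]] [np.float64(0.2935), np.float64(0.2372), np.float64(0.2956), np.float64(0.2415)]
yaw -0.49119389448325435
yaw plate -0.4912756806386014
corner [0.58614146 0.02405782 0.108     ]
dish [ 0.41530532 -0.04393806  0.12      ]
side knob px 243.45454545454547 192.63636363636363 11
reproj top pt & mid in side [243.96827754 190.11923984] [244.05699565 194.66258191]
```

```bash
python3 -m creep '[[[0,0,-5],0,1],[[0,0,-5],0,1],[[0,0,-1],-0.15,1],[[0,0,0],-0.15,1],[[0,0,0],-0.15,1],[[0,0,0],-0.15,1],[[0,0,0],-0.14,1],[[0,0,0],0,1],[[0,0,0],0,1]]' 20
cat >> h.py <<'E'
yaw=-.4912;BX=np.array([np.cos(yaw),np.sin(yaw)]);BY=np.array([-BX[1],BX[0]])
C0=np.array([.5488,.0027])-.0225*BX-.0015*BY   # box origin from plate centroid
C=(C0+np.array([.5272,.0121]))/2
def st():
    from scipy.spatial.transform import Rotation as R
    s=read_state();p=np.array(s["position"]);M=R.from_rotvec(s["tool_rot"]).as_matrix()
    d=p[:2]-C
    print("t",round(s["time_s"],2),"pos",p.round(4),"box mm",(1e3*np.array([d@BX,d@BY])).round(1),"toolx yaw",round(np.arctan2(M[1,0],M[0,0]),4),"tilt",M[2].round(3),"F",np.round(s["force"],1),"w",round(s["width"],4),"q",np.round(s["qpos"],2))
    return s,p,M
def to(bx,by,z):  # tool-axis shift (cm) to box mm target
    s,p,M=st();w=np.append(C+BX*bx/1e3+BY*by/1e3,z);print("target",w.round(4),"shift cm",(100*M.T@(w-p)).round(2))
E
python3 - <<'E'
from h import *
print("C",C0,C)
to(45,-80,.30)
s=capture("side");
k=capture("top")
for n,p in(("red",(.54435,-.0534)),("green",(.5245,.0576)),("corner",(.5861,.0241)),("knob",(.55096,-.0335)),):
  d=np.array(p)-C;print(n,1e3*d@BX,1e3*d@BY)
print("bins corners z.24",[ray(k,u,v,.24).round(3) for u,v in((390,107),(395,206),(462,205))])
print("jar",ray(s,325,176,.055))
cv2.imwrite("pics/t1.png",k["color"][:,:,::-1])
E
```

```text
time_s: 1.1
position: [0.2095, -0.5888, 0.3126]
tool_rot: [-3.046, 0.767, 0.0]
force: [0.3, -0.5, -0.7]
width: -0.0001
C [0.52825271 0.01199025] [0.52772635 0.01204512]
t 1.1 pos [ 0.2095 -0.5888  0.3126] box mm [   2.8 -679.9] toolx yaw -0.4932 tilt [-0. -0. -1.] F [ 0.3 -0.5 -0.7] w -0.0001 q [-1.33  0.41  1.4  -0.    1.33 -0.84]
target [ 0.5297 -0.0797  0.3   ] shift cm [  4.1  -60.     1.27]
red 45.527631838346 -49.86626670898211
green -24.33241517194201 38.64698840978726
corner 45.785886802556995 38.16353395177969
knob 41.9695962958259 -29.201260464652933
bins corners z.24 [array([ 0.767, -0.35 ,  0.24 ]), array([ 0.45 , -0.358,  0.24 ]), array([ 0.455, -0.564,  0.24 ])]
jar [ 0.32230642 -0.37859597  0.055     ]
```

```bash
python3 -m creep '[[[0.4,-5,0],0,1],[[0.4,-5,0],0,1],[[0.4,-5,0],0,1],[[0.4,-5,0],0,1],[[0.4,-5,0],0,1],[[0.4,-5,0],0,1],[[0.4,-5,0],0,1],[[0.4,-5,0],0,1],[[0.4,-5,0],0,1],[[0.4,-5,0],0,1]]'; python3 -m creep '[[[0,-5,0],0,1],[[0,-4,0],0,1],[[0,0,0],0,1],[[0,0,0],0,1]]'
python3 - <<'E'
from h import *
to(45,-78,.20)
for n in("side","top"): c=capture(n);cv2.imwrite(f"pics/{n}2.png",c["color"][:,:,::-1])
E
```

```text
time_s: 2.2
position: [0.4796, -0.1657, 0.313]
tool_rot: [3.047, -0.764, 0.001]
force: [1.1, -1.4, -0.2]
width: 0.0001
time_s: 2.6
position: [0.5212, -0.0875, 0.3125]
tool_rot: [3.048, -0.76, -0.0]
force: [-0.5, -0.2, 1.0]
width: 0.0001
t 2.6 pos [ 0.5212 -0.0875  0.3125] box mm [ 41.2 -90.9] toolx yaw -0.4886 tilt [-0.  0. -1.] F [-0.5 -0.2  1. ] w 0.0001 q [-0.29  0.25  1.63 -0.    1.26  0.2 ]
target [ 0.5306 -0.078   0.2   ] shift cm [ 0.38 -1.29 11.25]
```

View pics/side2.png

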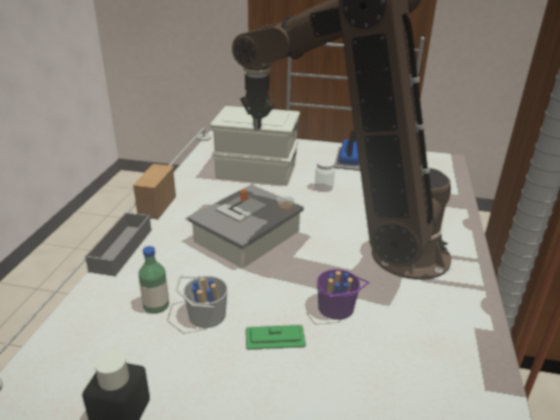

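The side view shows the gripper at (258,115), above and short of the knob at (244,193), with nothing touched. Next I descend behind the knob.

```bash
python3 -m creep '[[[0.4,0,4],0,1],[[0,0,4],0,1],[[0,0,4],0,1],[[0,0,3],0,1],[[0,0,2],0,1],[[0,0,1.2],0,1],[[0,0,0],0,1],[[0,0,0],0,1]]'
python3 - <<'E'
from h import *
to(45,-60,.12)
for n in("side","top"): 
  c=capture(n);u,v=proj(c,[.551,-.05,.13]).astype(int);cv2.imwrite(f"pics/{n}3.png",cv2.resize(c["color"][v-55:v+45,u-65:u+65,::-1],None,fx=6,fy=6,interpolation=cv2.INTER_CUBIC))
E
```

```text
time_s: 3.5
position: [0.5249, -0.0907, 0.1315]
tool_rot: [3.048, -0.762, 0.002]
force: [0.2, 0.5, 0.1]
width: 0.0001
t 3.5 pos [ 0.5249 -0.0907  0.1315] box mm [ 46.  -91.9] toolx yaw -0.4901 tilt [ 0.001 -0.    -1.   ] F [0.2 0.5 0.1] w 0.0001 q [-0.3   0.45  1.86 -0.    0.83  0.2 ]
target [ 0.5391 -0.0621  0.12  ] shift cm [-0.1  -3.19  1.15]
```

View pics/side3.png

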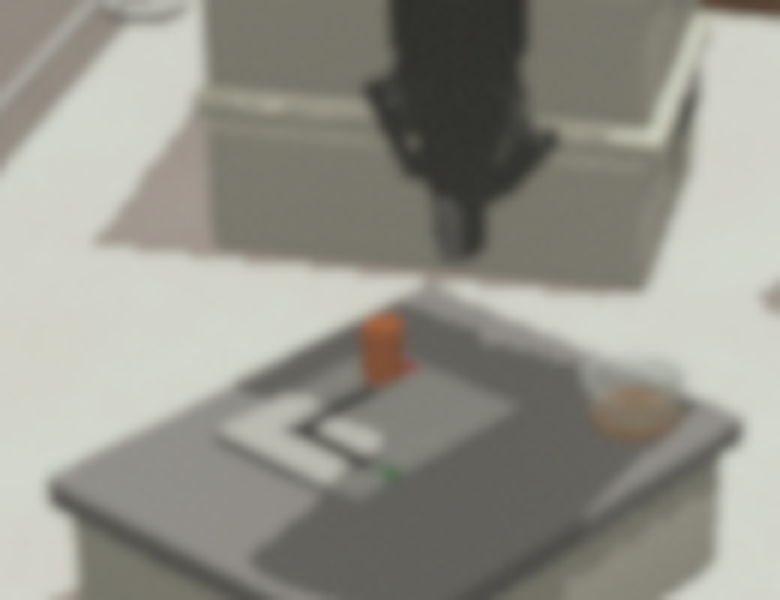

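View pics/top3.png

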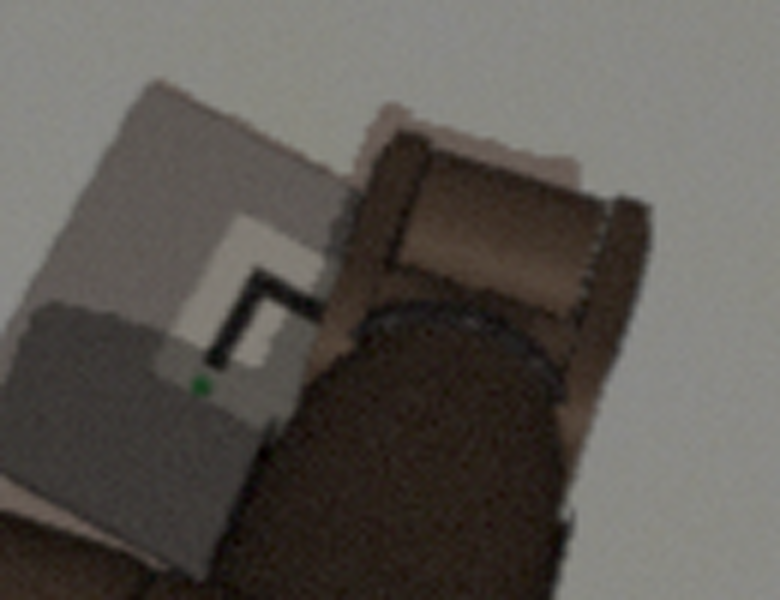

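The side view shows the closed fingertips at about crop (460,255), behind the red-dot side of the knob at crop (382,350). The finger knuckles flare out only well above knob height. Next I lower to z = 0.12 and approach.

```bash
python3 -m creep '[[[-0.1,0,1.1],0,1],[[0,-1.5,0],0,1],[[0,-1.5,0],0,1],[[0,0,0],0,1],[[0,0,0],0,1]]'
python3 -c "
from h import *
to(45,-50,.12)"
python3 -m creep '[[[0,-0.6,0],0,1],[[0,-0.6,0],0,1],[[0,-0.6,0],0,1],[[0,0,0],0,1]]'
python3 - <<'E'
from h import *
to(45,10,.12)
for n in("side",): 
  c=capture(n);u,v=proj(c,[.551,-.05,.13]).astype(int);cv2.imwrite(f"pics/{n}4.png",cv2.resize(c["color"][v-55:v+45,u-65:u+65,::-1],None,fx=6,fy=6,interpolation=cv2.INTER_CUBIC))
E
```

```text
time_s: 4.1
position: [0.5381, -0.0623, 0.1197]
tool_rot: [3.049, -0.758, 0.0]
force: [-0.2, 0.1, 0.3]
width: -0.0001
t 4.1 pos [ 0.5381 -0.0623  0.1197] box mm [ 44.2 -60.6] toolx yaw -0.4874 tilt [ 0.  0. -1.] F [-0.2  0.1  0.3] w -0.0001 q [-0.24  0.48  1.85 -0.    0.81  0.25]
target [ 0.5438 -0.0533  0.12  ] shift cm [ 0.08 -1.06 -0.03]
time_s: 4.5
position: [0.5467, -0.0466, 0.1197]
tool_rot: [3.048, -0.76, 0.0]
force: [-0.2, -0.1, -0.1]
width: -0.0001
t 4.5 pos [ 0.5467 -0.0466  0.1197] box mm [ 44.4 -42.8] toolx yaw -0.4885 tilt [ 0. -0. -1.] F [-0.2 -0.1 -0.1] w -0.0001 q [-0.21  0.49  1.84 -0.    0.82  0.28]
target [ 5.721e-01 -4.000e-04  1.200e-01] shift cm [ 0.08 -5.28 -0.03]
```

View pics/side4.png

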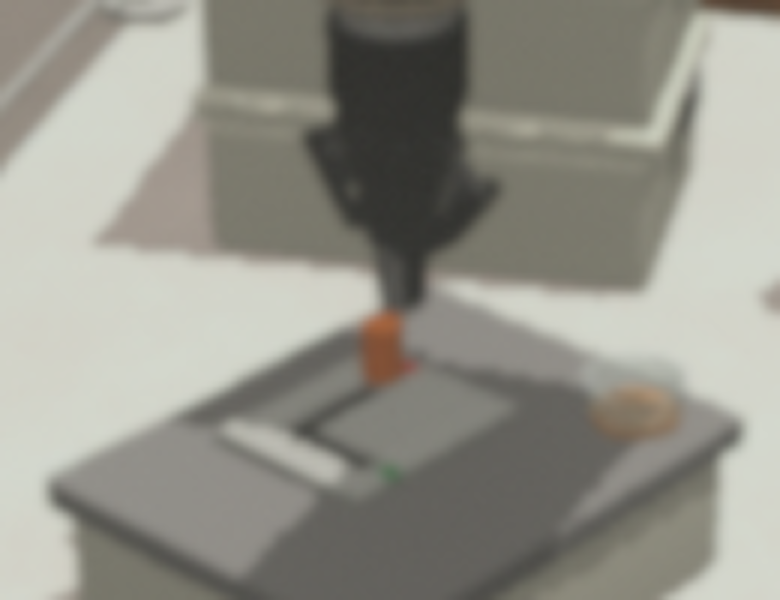

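```bash
python3 - <<'E'
from h import *
s,p,M=st();c=capture("side")
u,v=proj(c,[.551,-.05,.13]).astype(int)
f=lambda q:((proj(c,q)-[u-65,v-55])*6).round()
print("tcp",f(p),"tcp above 19",f(p+[0,0,.019]))
for z in(.112,.146):print("knob",z,f([.551,-.0335,z]),"alt",f(np.append(C+.045*BX-.029*BY,z)))
im=c["color"];h2=cv2.cvtColor(im,cv2.COLOR_RGB2HSV)
k=cv2.inRange(h2,np.array((3,150,60)),np.array((20,255,255)));yy,xx=np.nonzero(k[185:215,225:255]);print("knob px",xx.mean()+225,yy.mean()+185,len(xx),xx.min()+225,xx.max()+225,yy.min()+185,yy.max()+185)
t=capture("top");cv2.imwrite("pics/t4.png",t["color"][:,:,::-1])
E
```

```text
t 4.55 pos [ 0.5464 -0.0469  0.1197] box mm [ 44.3 -43.1] toolx yaw -0.4884 tilt [ 0.  0. -1.] F [-0.2 -0.3 -0.1] w -0.0002 q [-0.21  0.49  1.84 -0.    0.82  0.28]
tcp [399. 350.] tcp above 19 [398. 320.]
knob 0.112 [385. 373.] alt [381. 371.]
knob 0.146 [384. 319.] alt [379. 317.]
knob px 243.6 191.8 5 243 244 191 193
```

```bash
python3 - <<'E'
from h import *
c=capture("side")
u,v=proj(c,[.551,-.05,.13]).astype(int)
im=c["color"][v-25:v+15,u-26:u+26,::-1].copy();im=cv2.resize(im,None,fx=15,fy=15,interpolation=cv2.INTER_NEAREST)
im=np.clip(im.astype(float)*1.8,0,255).astype(np.uint8);cv2.imwrite("pics/z4.png",im)
print("side3 tcp",((proj(c,[.5249,-.0907,.1315])-[u-65,v-55])*6).round())
E
```

```text
side3 tcp [456. 299.]
```

View pics/z4.png

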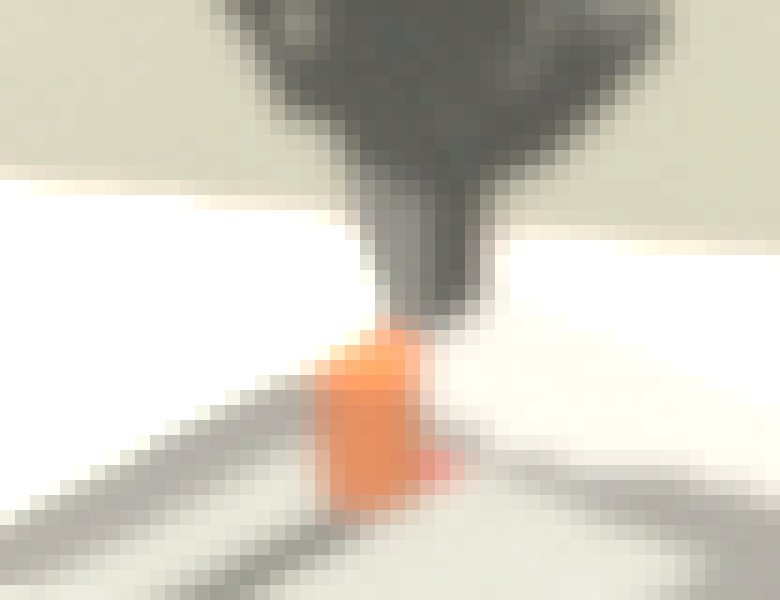

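```bash
python3 - <<'E'
from h import *
c=capture("side")
u,v=proj(c,[.551,-.05,.13]).astype(int)
im=c["color"][v-45:v+15,u-30:u+30,::-1].copy();im=cv2.resize(im,None,fx=10,fy=10,interpolation=cv2.INTER_CUBIC)
im=np.clip(255*(im/255.)**.7,0,255).astype(np.uint8);cv2.imwrite("pics/z5.png",im)
t=capture("top");cv2.imwrite("pics/t5.png",cv2.resize(t["color"][130:250,210:350,::-1],None,fx=5,fy=5))
E
```

```text
(no output)
```

View pics/z5.png

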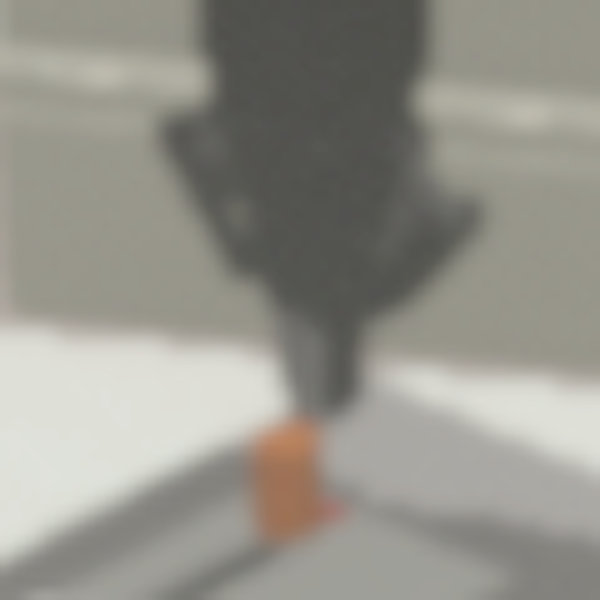

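View pics/t5.png

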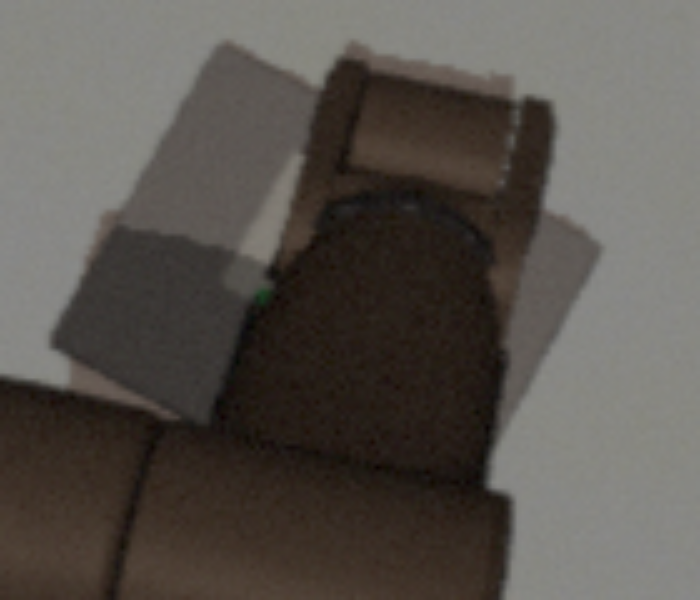

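View pics/t1.png

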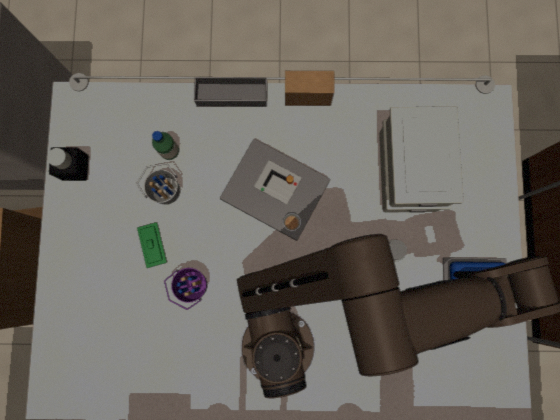

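The pictures disagree with the reading. The fingertips show at about z5 crop (335,412), roughly 7 px above where the reported TCP projects. There is also no contact force at 14 mm from the knob axis. So either the tips are about 25 mm higher than reported, or they are farther back. I'll back off over bare lid and test the height gently.

```bash
python3 -m creep '[[[0,2,0],0,1],[[0,3,0],0,1],[[0,0,0],0,1],[[0,0,0.5],0,1],[[0,0,0.4],0,1],[[0,0,0.3],0,1],[[0,0,0],0,1]]'
python3 -m creep '[[[0,0,0.3],0,1],[[0,0,0.2],0,1],[[0,0,0],0,1]]'
python3 - <<'E'
from h import *
st()
c=capture("side")
u,v=proj(c,[.551,-.05,.13]).astype(int)
im=c["color"][v-45:v+15,u-30:u+30,::-1].copy();im=cv2.resize(im,None,fx=10,fy=10,interpolation=cv2.INTER_CUBIC)
im=np.clip(255*(im/255.)**.7,0,255).astype(np.uint8);cv2.imwrite("pics/z6.png",im)
E
```

```text
time_s: 5.5
position: [0.5228, -0.0908, 0.107]
tool_rot: [3.048, -0.759, -0.001]
force: [-0.9, -0.0, -0.2]
width: -0.0002
time_s: 5.8
position: [0.5228, -0.0912, 0.1024]
tool_rot: [3.048, -0.76, -0.001]
force: [0.6, -0.2, 0.1]
width: 0.0001
t 5.8 pos [ 0.5228 -0.0912  0.1024] box mm [ 44.3 -93.4] toolx yaw -0.4888 tilt [-0.  0. -1.] F [ 0.6 -0.2  0.1] w 0.0001 q [-0.3   0.49  1.9  -0.    0.76  0.19]
```

View pics/z6.png

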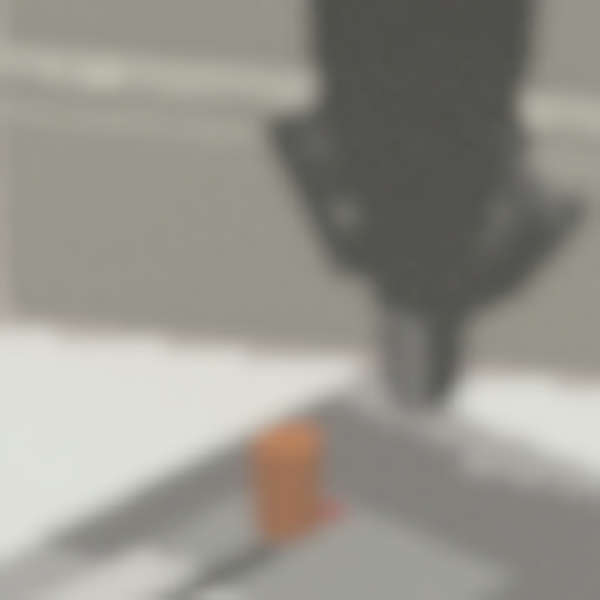

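```bash
python3 -m creep '[[[0,0,0.2],0,1],[[0,0,0.2],0,1],[[0,0,0],0,1],[[0,0,0],0,1]]'; python3 -m creep '[[[0,0,0.2],0,1],[[0,0,0.2],0,1],[[0,0,0],0,1],[[0,0,0],0,1]]'
```

```text
time_s: 6.25
position: [0.5228, -0.0914, 0.0986]
tool_rot: [3.048, -0.761, -0.0]
force: [0.0, -0.2, 0.1]
width: -0.0
time_s: 6.65
position: [0.5228, -0.0913, 0.0946]
tool_rot: [3.048, -0.76, -0.0]
force: [0.1, -0.0, 0.6]
width: 0.0001
```

No contact at a reported z of 0.095, which is below the lid's top at 0.100. So the tips really are higher than reported. I'll keep stepping down to find the offset.

```bash
python3 -m creep '[[[0,0,0.3],0,1],[[0,0,0.3],0,1],[[0,0,0],0,1],[[0,0,0],0,1]]'; python3 -m creep '[[[0,0,0.2],0,1],[[0,0,0.2],0,1],[[0,0,0],0,1]]'; python3 -m creep '[[[0,0,0.2],0,1],[[0,0,0],0,1],[[0,0,0],0,1]]'
```

```text
time_s: 7.05
position: [0.5228, -0.0913, 0.0885]
tool_rot: [3.048, -0.76, -0.0]
force: [0.2, 0.4, -0.1]
width: 0.0001
time_s: 7.35
position: [0.5227, -0.0913, 0.0844]
tool_rot: [3.048, -0.761, -0.001]
force: [0.3, 0.7, -0.9]
width: 0.0003
time_s: 7.65
position: [0.5228, -0.0913, 0.0826]
tool_rot: [3.048, -0.76, -0.0]
force: [0.2, -0.3, 0.1]
width: -0.0003
```

```bash
python3 -m creep '[[[0,0,0.2],0,1],[[0,0,0],0,1]]';python3 -m creep '[[[0,0,0.2],0,1],[[0,0,0],0,1]]'; python3 - <<'E'
from h import *
st()
c=capture("side")
u,v=proj(c,[.551,-.05,.13]).astype(int)
im=c["color"][v-45:v+15,u-30:u+30,::-1].copy();im=cv2.resize(im,None,fx=10,fy=10,interpolation=cv2.INTER_CUBIC)
im=np.clip(255*(im/255.)**.7,0,255).astype(np.uint8);cv2.imwrite("pics/z7.png",im)
print("tcp px",(proj(c,read_state()["position"])-[u-30,v-45])*10)
E
```

```text
time_s: 7.85
position: [0.5227, -0.0913, 0.0805]
tool_rot: [3.048, -0.76, -0.0]
force: [-1.0, -0.1, -0.3]
width: 0.0001
time_s: 8.05
position: [0.5227, -0.0913, 0.0785]
tool_rot: [3.048, -0.761, -0.0]
force: [0.5, 0.4, 0.1]
width: -0.0001
t 8.05 pos [ 0.5227 -0.0913  0.0785] box mm [ 44.3 -93.5] toolx yaw -0.489 tilt [-0.  0. -1.] F [0.5 0.4 0.1] w -0.0001 q [-0.3   0.53  1.92 -0.    0.7   0.19]
tcp px [416.63225244 535.23099627]
```

View pics/z7.png

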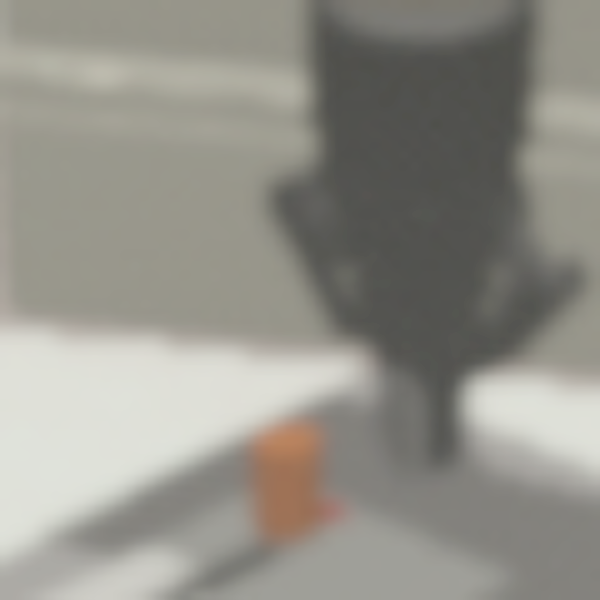

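The tips show at about z7 (430,462), and the reported TCP projects to row 535. So the tips sit about 26–27 mm above the reported z. I'll aim for a reported z of 0.090 (true tip about 0.116) and approach the knob slowly, watching the force.

```bash
python3 -m creep '[[[0,0,-1.2],0,1],[[0,-1.5,0],0,1],[[0,-1,0],0,1],[[0,-0.5,0],0,1],[[0,0,0],0,1],[[0,0,0],0,1]]'
python3 -m creep '[[[0,-0.4,0],0,1],[[0,-0.2,0],0,1],[[0,-0.2,0],0,1],[[0,0,0],0,1]]'
python3 - <<'E'
from h import *
st()
c=capture("side")
u,v=proj(c,[.551,-.05,.13]).astype(int)
im=c["color"][v-45:v+15,u-30:u+30,::-1].copy();im=cv2.resize(im,None,fx=10,fy=10,interpolation=cv2.INTER_CUBIC)
im=np.clip(255*(im/255.)**.7,0,255).astype(np.uint8);cv2.imwrite("pics/z8.png",im)
E
```

```text
time_s: 8.7
position: [0.5368, -0.0646, 0.0905]
tool_rot: [3.048, -0.76, -0.001]
force: [0.7, 0.9, 0.3]
width: 0.0001
time_s: 9.1
position: [0.5408, -0.0577, 0.0907]
tool_rot: [3.048, -0.76, 0.0]
force: [1.0, -0.6, 0.0]
width: -0.0001
t 9.1 pos [ 0.5408 -0.0577  0.0907] box mm [ 44.4 -55.3] toolx yaw -0.4889 tilt [ 0.  0. -1.] F [ 1.  -0.6  0. ] w -0.0001 q [-0.23  0.52  1.87 -0.    0.75  0.26]
```

View pics/z8.png

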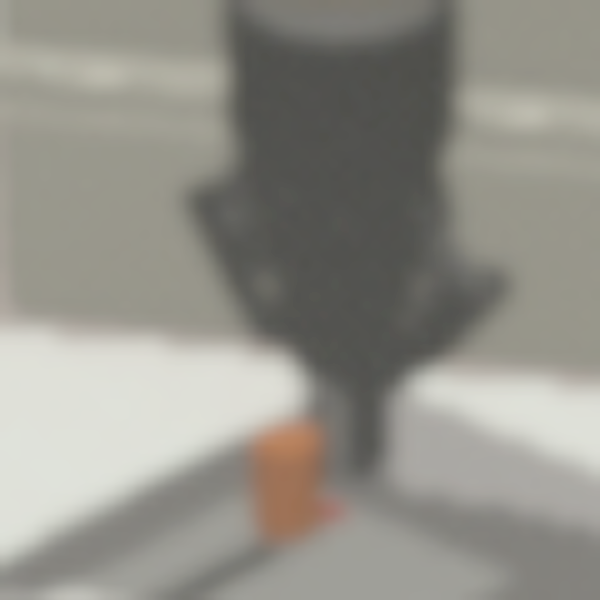

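```bash
python3 -m creep '[[[0,-0.2,0],0,1],[[0,-0.2,0],0,1],[[0,0,0],0,1],[[0,0,0],0,1]]'; python3 -m creep '[[[0,-0.3,0],0,1],[[0,-0.3,0],0,1],[[0,0,0],0,1]]'
python3 - <<'E'
from h import *
st()
c=capture("side")
u,v=proj(c,[.551,-.05,.13]).astype(int)
im=c["color"][v-45:v+15,u-30:u+30,::-1].copy();im=cv2.resize(im,None,fx=10,fy=10,interpolation=cv2.INTER_CUBIC)
im=np.clip(255*(im/255.)**.7,0,255).astype(np.uint8);cv2.imwrite("pics/z9.png",im)
E
```

```text
time_s: 9.55
position: [0.5426, -0.0542, 0.0907]
tool_rot: [3.048, -0.76, 0.0]
force: [-0.3, -0.1, -1.1]
width: -0.0001
time_s: 9.85
position: [0.5455, -0.0487, 0.0907]
tool_rot: [3.048, -0.76, 0.0]
force: [-0.5, -0.2, -0.2]
width: -0.0001
t 9.85 pos [ 0.5455 -0.0487  0.0907] box mm [ 44.3 -45.1] toolx yaw -0.4888 tilt [ 0.  0. -1.] F [-0.5 -0.2 -0.2] w -0.0001 q [-0.21  0.53  1.86 -0.    0.75  0.28]
```

View pics/z9.png

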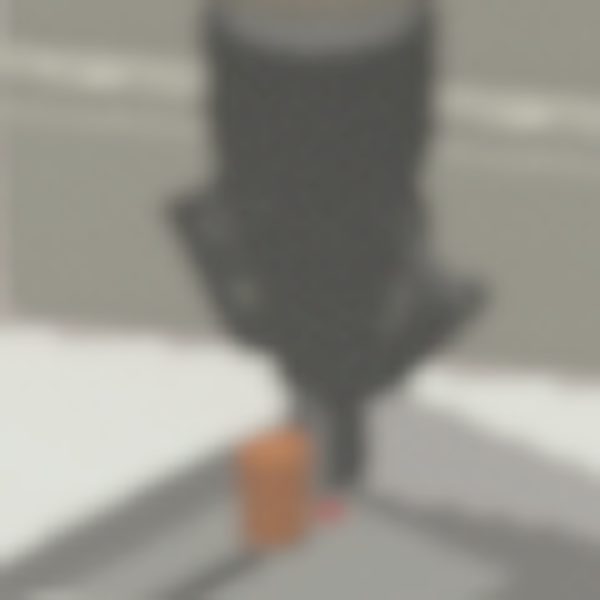

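The knob has started to slide: its base moved from about (275,540) to (265,545) in the crop. I'll push on along leg 1.

```bash
cat >> h.py <<'E'
def knob(save=None):
    c=capture("side");im=c["color"];h=cv2.cvtColor(im,cv2.COLOR_RGB2HSV)
    m=cv2.inRange(h,np.array((2,110,50)),np.array((22,255,255)));k=np.zeros_like(m);k[175:225,222:262]=m[175:225,222:262]
    n,l,sx,ce=cv2.connectedComponentsWithStats(k);i=1+np.argmax(sx[1:,4]);x,y,w,hh,a=sx[i]
    # bbox centre ~ projection of axis at mid height
    P=ray(c,x+w/2-.5,y+hh/2-.5,.129)[:2]-C;P2=ray(c,*ce[i],.129)[:2]-C
    print("knob bbox",sx[i],"cen",ce[i].round(1),"box mm bbox",(1e3*P@BX).round(1),(1e3*P@BY).round(1),"cen",(1e3*P2@BX).round(1),(1e3*P2@BY).round(1))
    if save:
        u,v=244,193;cv2.imwrite(save,cv2.resize(np.clip(255*(im[v-35:v+35,u-35:u+35,::-1]/255.)**.7,0,255).astype(np.uint8),None,fx=8,fy=8,interpolation=cv2.INTER_CUBIC))
E
python3 -c "
from h import *
knob()"
python3 -m creep '[[[0,-0.8,0],0,1],[[0,-0.8,0],0,1],[[0,-0.8,0],0,1],[[0,-0.8,0],0,1],[[0,-0.8,0],0,1],[[0,-0.8,0],0,1],[[0,0,0],0,1],[[0,0,0],0,1]]'
python3 -c "
from h import *
st();knob('pics/k1.png')"
```

```text
knob bbox [239 190   7  11  62] cen [242.1 194.9] box mm bbox 45.5 -23.1 cen 45.6 -23.8
time_s: 10.75
position: [0.5679, -0.0062, 0.0906]
tool_rot: [-3.048, 0.76, 0.0]
force: [-0.4, -0.8, 0.3]
width: 0.0001
t 10.75 pos [ 0.5679 -0.0062  0.0906] box mm [44.1  2.9] toolx yaw -0.4885 tilt [-0. -0. -1.] F [-0.4 -0.8  0.3] w 0.0001 q [-0.13  0.55  1.81  0.    0.78  0.36]
knob bbox [228 196   7  11  64] cen [231.5 200.9] box mm bbox 44.5 29.3 cen 43.9 27.7
```

View pics/k1.png

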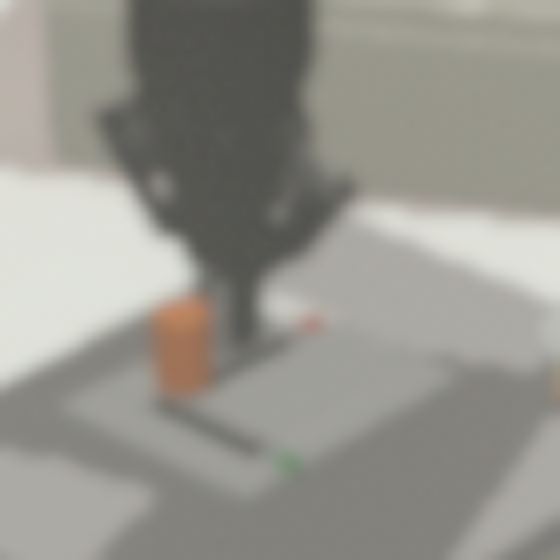

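The knob, at crop (183,345), is near the corner. About 9 mm remain, so I go slowly.

```bash
python3 -m creep '[[[0,-0.3,0],0,1],[[0,-0.3,0],0,1],[[0,-0.2,0],0,1],[[0,0,0],0,1],[[0,0,0],0,1]]'
python3 -c "
from h import *
st();knob()"
python3 -m creep '[[[0,-0.2,0],0,1],[[0,0,0],0,1],[[0,0,0],0,1]]'
python3 -c "
from h import *
st();knob('pics/k2.png')"
```

```text
time_s: 11.3
position: [0.5718, 0.0006, 0.0907]
tool_rot: [-3.048, 0.76, -0.0]
force: [0.3, 0.1, 0.1]
width: -0.0001
t 11.3 pos [0.5718 0.0006 0.0907] box mm [44.3 10.7] toolx yaw -0.489 tilt [ 0. -0. -1.] F [0.3 0.1 0.1] w -0.0001 q [-0.11  0.55  1.8   0.    0.78  0.37]
knob bbox [227 196   7  12  64] cen [230.  201.4] box mm bbox 44.6 33.7 cen 45.3 33.1
time_s: 11.65
position: [0.5727, 0.0023, 0.0907]
tool_rot: [3.048, -0.76, 0.0]
force: [0.2, -1.1, -0.2]
width: -0.0003
t 11.65 pos [0.5727 0.0023 0.0907] box mm [44.3 12.6] toolx yaw -0.489 tilt [ 0. -0. -1.] F [ 0.2 -1.1 -0.2] w -0.0003 q [-0.11  0.55  1.8  -0.    0.78  0.38]
knob bbox [227 197   6  11  62] cen [229.6 201.9] box mm bbox 43.6 37.1 cen 44.0 36.2
```

```bash
python3 -m creep '[[[0,-0.15,0],0,1],[[0,0,0],0,1],[[0,0,0],0,1]]'
python3 -m creep '[[[0,-0.1,0],0,1],[[0,0,0],0,1],[[0,0,0],0,1]]'
python3 -c "
from h import *
st();knob('pics/k2.png')"
```

```text
time_s: 12.0
position: [0.5734, 0.0036, 0.0907]
tool_rot: [3.048, -0.76, 0.0]
force: [-0.9, -1.3, -0.2]
width: -0.0002
time_s: 12.3
position: [0.5739, 0.0045, 0.0907]
tool_rot: [3.048, -0.76, 0.0]
force: [-1.3, -1.6, 0.5]
width: -0.0001
t 12.3 pos [0.5739 0.0045 0.0907] box mm [44.2 15.1] toolx yaw -0.489 tilt [ 0. -0. -1.] F [-1.3 -1.6  0.5] w -0.0001 q [-0.11  0.56  1.8  -0.    0.79  0.38]
knob bbox [226 197   7  11  68] cen [229.3 201.9] box mm bbox 44.8 38.1 cen 44.5 37.1
```

View pics/k2.png

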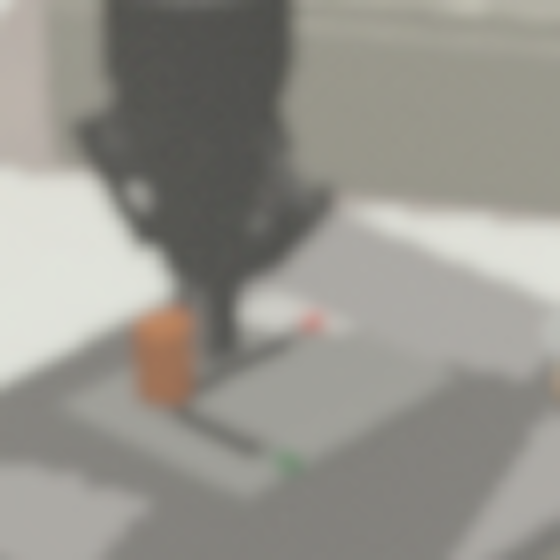

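```bash
python3 -m creep '[[[0,-0.1,0],0,1],[[0,0,0],0,1],[[0,0,0],0,1]]';python3 -m creep '[[[0,-0.1,0],0,1],[[0,0,0],0,1],[[0,0,0],0,1]]'
python3 -c "
from h import *
st();knob()"
```

```text
time_s: 12.65
position: [0.5743, 0.0054, 0.0907]
tool_rot: [3.048, -0.76, 0.0]
force: [-0.2, -1.9, 0.1]
width: -0.0001
time_s: 12.95
position: [0.5748, 0.0063, 0.0907]
tool_rot: [3.048, -0.76, 0.0]
force: [-0.2, -1.5, 0.5]
width: -0.0002
t 12.95 pos [0.5748 0.0063 0.0907] box mm [44.2 17.1] toolx yaw -0.489 tilt [ 0. -0. -1.] F [-0.2 -1.5  0.5] w -0.0002 q [-0.1   0.56  1.8  -0.    0.79  0.39]
knob bbox [226 197   6  11  60] cen [228.7 202.2] box mm bbox 45.9 39.2 cen 44.7 39.5
```

```bash
python3 -m creep '[[[0,-0.1,0],0,1],[[0,0,0],0,1],[[0,0,0],0,1]]';python3 -m creep '[[[0,-0.1,0],0,1],[[0,0,0],0,1],[[0,0,0],0,1]]'
python3 -c "
from h import *
st();knob()"
```

```text
time_s: 13.3
position: [0.5752, 0.0072, 0.0907]
tool_rot: [3.048, -0.76, 0.0]
force: [0.7, -1.4, 0.5]
width: 0.0001
time_s: 13.6
position: [0.5753, 0.0074, 0.0907]
tool_rot: [3.047, -0.76, -0.001]
force: [-2.6, -6.8, 3.1]
width: -0.0001
t 13.6 pos [0.5753 0.0074 0.0907] box mm [44.2 18.4] toolx yaw -0.4889 tilt [-0.     0.001 -1.   ] F [-2.6 -6.8  3.1] w -0.0001 q [-0.1   0.56  1.79 -0.    0.79  0.39]
knob bbox [225 197   7  12  67] cen [228.5 202.2] box mm bbox 44.9 42.5 cen 44.9 40.3
```

The hard stop at the corner shows as a force jump to about 7 N. Next I back off, go round to the knob's +x side and come up level with it.

```bash
python3 -m creep '[[[0,1.5,0],0,1],[[0,2.5,0],0,1],[[2.5,0,0.1],0,1],[[2.5,0,0],0,1],[[0,-2.5,0],0,1],[[0,-2.5,0],0,1],[[0,-1,0],0,1],[[0,0,0],0,1],[[0,0,0],0,1]]'
python3 -c "
from h import *
st();knob('pics/k3.png');to(75,39,.09)"
```

```text
time_s: 14.55
position: [0.6286, 0.0016, 0.0896]
tool_rot: [3.048, -0.76, -0.001]
force: [0.4, 0.0, 1.1]
width: -0.0001
t 14.55 pos [0.6286 0.0016 0.0896] box mm [93.9 38.4] toolx yaw -0.4887 tilt [-0.  0. -1.] F [0.4 0.  1.1] w -0.0001 q [-0.1   0.62  1.66 -0.    0.86  0.39]
knob bbox [225 198   7  11  56] cen [228.2 202.8] box mm bbox 42.6 44.8 cen 42.8 43.6
t 14.6 pos [0.6286 0.0014 0.0897] box mm [94.  38.2] toolx yaw -0.4892 tilt [-0.  0. -1.] F [ 0.3 -0.4  0.5] w 0.0 q [-0.1   0.62  1.66 -0.    0.86  0.39]
target [0.6123 0.0111 0.09  ] shift cm [-1.9  -0.08 -0.03]
```

View pics/k3.png

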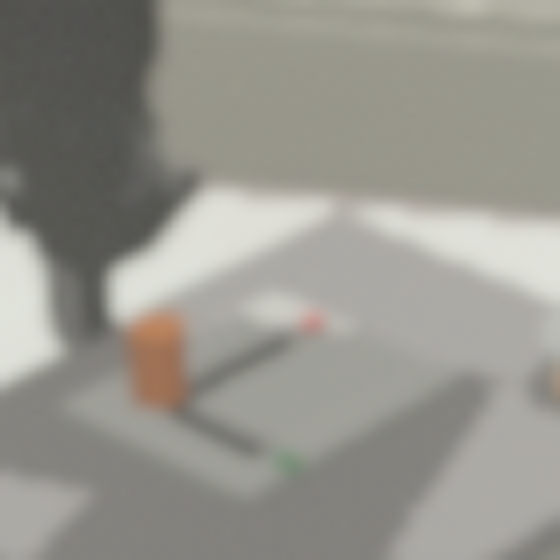

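```bash
python3 -m creep '[[[-0.8,-0.1,0],0,1],[[-0.8,0,0],0,1],[[-0.6,0,0],0,1],[[-0.4,0,0],0,1],[[-0.3,0,0],0,1],[[0,0,0],0,1],[[0,0,0],0,1]]'
python3 -c "
from h import *
st();knob('pics/k4.png')"
```

```text
time_s: 15.3
position: [0.604, 0.0168, 0.0897]
tool_rot: [-3.048, 0.761, 0.0]
force: [0.4, 0.3, 0.7]
width: 0.0001
t 15.3 pos [0.604  0.0168 0.0897] box mm [65.1 40.2] toolx yaw -0.489 tilt [-0. -0. -1.] F [0.4 0.3 0.7] w 0.0001 q [-0.08  0.59  1.72  0.    0.83  0.41]
knob bbox [226 198   8  11  66] cen [229.7 202.8] box mm bbox 39.0 41.6 cen 39.6 40.4
```

View pics/k4.png

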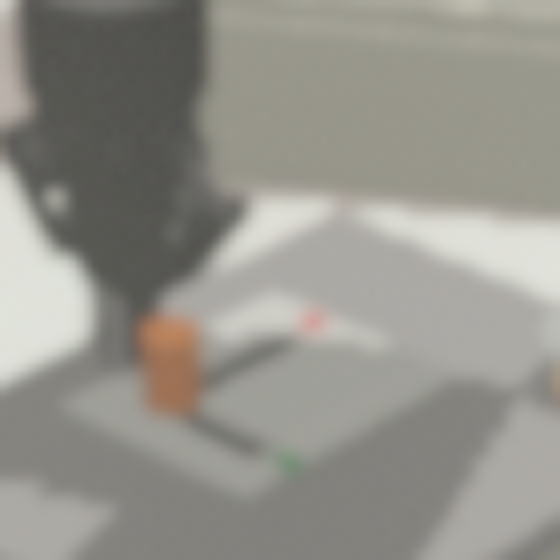

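The knob is following into leg 2, now at crop (170,365). I continue.

```bash
python3 -m creep '[[[-0.5,0,0],0,1],[[-0.5,0,0],0,1],[[-0.6,0,0],0,1],[[-0.6,0,0],0,1],[[-0.6,0,0],0,1],[[-0.6,0,0],0,1],[[-0.2,0,0],0,1],[[0,0,0],0,1],[[0,0,0],0,1]]'
python3 -c "
from h import *
st();knob('pics/k5.png')"
```

```text
time_s: 16.25
position: [0.5721, 0.0336, 0.0897]
tool_rot: [3.048, -0.76, -0.001]
force: [0.2, 0.3, -0.1]
width: 0.0002
t 16.25 pos [0.5721 0.0336 0.0897] box mm [29.  39.9] toolx yaw -0.4889 tilt [-0.  0. -1.] F [ 0.2  0.3 -0.1] w 0.0002 q [-0.06  0.56  1.8  -0.    0.78  0.43]
knob bbox [234 202   8  11  64] cen [237.7 206.5] box mm bbox 2.5 42.9 cen 3.9 40.3
```

View pics/k5.png

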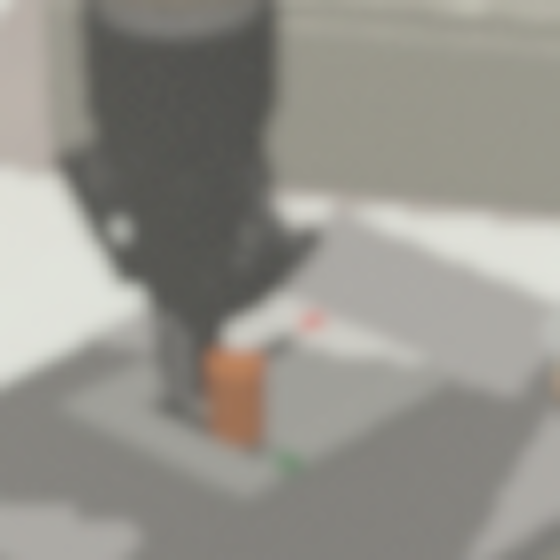

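```bash
python3 -m creep '[[[-0.3,0,0],0,1],[[-0.2,0,0],0,1],[[-0.1,0,0],0,1],[[0,0,0],0,1],[[0,0,0],0,1]]'
python3 -m creep '[[[-0.1,0,0],0,1],[[0,0,0],0,1],[[0,0,0],0,1]]'
python3 -m creep '[[[-0.1,0,0],0,1],[[0,0,0],0,1],[[0,0,0],0,1]]'
python3 -c "
from h import *
st();knob()"
```

```text
time_s: 16.8
position: [0.5669, 0.0364, 0.0897]
tool_rot: [3.048, -0.761, -0.0]
force: [1.4, 0.6, 0.2]
width: -0.0001
time_s: 17.1
position: [0.5661, 0.0369, 0.0897]
tool_rot: [3.048, -0.76, -0.0]
force: [1.1, -1.2, -1.1]
width: 0.0
time_s: 17.4
position: [0.5652, 0.0374, 0.0897]
tool_rot: [3.048, -0.76, -0.0]
force: [0.2, -0.9, -0.4]
width: 0.0001
t 17.4 pos [0.5652 0.0374 0.0897] box mm [21.1 40. ] toolx yaw -0.489 tilt [-0.  0. -1.] F [ 0.2 -0.9 -0.4] w 0.0001 q [-0.05  0.55  1.82 -0.    0.77  0.44]
knob bbox [236 202   7  12  71] cen [239.3 207.3] box mm bbox -3.2 42.0 cen -2.8 40.3
```

I push in 1 mm steps until the end stop is felt.

```bash
python3 -m creep '[[[-0.1,0,0],0,1],[[0,0,0],0,1],[[0,0,0],0,1]]'
python3 -m creep '[[[-0.1,0,0],0,1],[[0,0,0],0,1],[[0,0,0],0,1]]'
python3 -m creep '[[[-0.1,0,0],0,1],[[0,0,0],0,1],[[0,0,0],0,1]]'
python3 -c "
from h import *
st();knob()"
```

```text
time_s: 17.75
position: [0.5644, 0.0378, 0.0897]
tool_rot: [3.048, -0.76, 0.0]
force: [2.6, -1.6, -1.7]
width: -0.0002
time_s: 18.05
position: [0.5643, 0.0379, 0.0898]
tool_rot: [3.048, -0.761, 0.003]
force: [6.3, -3.8, -3.2]
width: -0.0001
time_s: 18.35
position: [0.5641, 0.038, 0.0898]
tool_rot: [3.048, -0.761, 0.006]
force: [9.1, -7.2, -4.5]
width: -0.0001
t 18.35 pos [0.5641 0.038  0.0898] box mm [19.8 40.1] toolx yaw -0.4891 tilt [ 0.003 -0.001 -1.   ] F [ 9.1 -7.2 -4.5] w -0.0001 q [-0.05  0.55  1.82 -0.    0.77  0.44]
knob bbox [236 202   8  12  68] cen [239.4 207.3] box mm bbox -4.4 41.0 cen -3.4 40.2
```

The end stop is felt, with force rising to about 12 N. I back straight off in +x, rise and check.

```bash
python3 -m creep '[[[1,0,0],0,1],[[3,0,0],0,1],[[4,0,0],0,1],[[0,0,-4],0,1],[[0,0,-5],0,1],[[0,4,-5],0,1],[[0,5,0],0,1],[[0,5,0],0,1],[[0,0,0],0,1],[[0,0,0],0,1]]'
python3 -c "
from h import *
st();knob('pics/k6.png')
c=capture('side');cv2.imwrite('pics/sideE.png',c['color'][:,:,::-1]);c=capture('top');cv2.imwrite('pics/topE.png',c['color'][:,:,::-1])"
```

```text
time_s: 19.4
position: [0.5712, -0.1154, 0.2189]
tool_rot: [-3.047, 0.764, 0.001]
force: [0.7, 0.7, 1.1]
width: -0.0003
t 19.4 pos [ 0.5712 -0.1154  0.2189] box mm [ 98.5 -91.9] toolx yaw -0.4912 tilt [-0. -0. -1.] F [0.7 0.7 1.1] w -0.0003 q [-0.31  0.41  1.64  0.    1.08  0.18]
knob bbox [237 202   7  12  66] cen [240.2 207.1] box mm bbox -5.6 39.9 cen -4.1 37.7
```

View pics/k6.png

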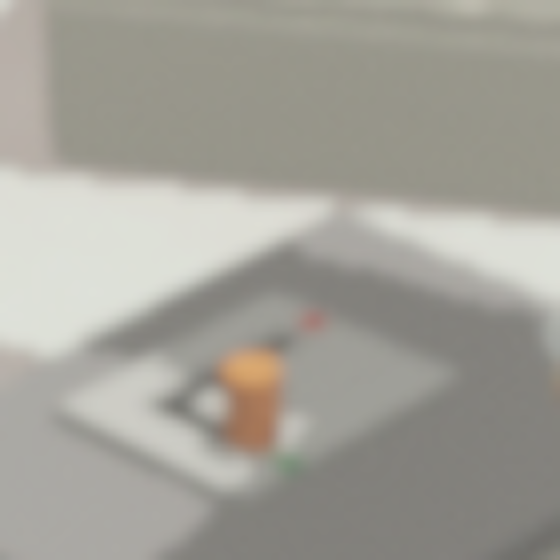

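View pics/sideE.png

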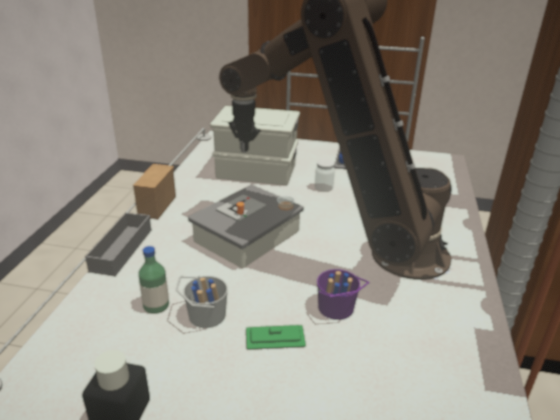

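View pics/topE.png

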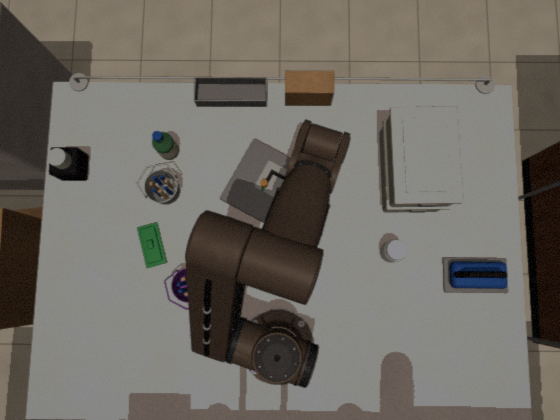

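```bash
python3 -c "
from h import *
c=capture('top');h=cv2.cvtColor(c['color'],cv2.COLOR_RGB2HSV)
m=cv2.inRange(h,np.array((9,130,80)),np.array((25,255,255)));y,x=np.nonzero(m[170:200,250:285]);p=ray(c,x.mean()+250,y.mean()+170,.146)[:2]-C;print(len(x),x.mean()+250,y.mean()+170,1e3*p@BX,1e3*p@BY)
s,_,_=st();print(np.abs(s['qvel']).max())
from station import job_done
if -12<1e3*p@BX<0: print(job_done())"
```

```text
41 263.780487804878 182.4878048780488 -8.023503383804764 39.19625105220635
t 19.6 pos [ 0.572  -0.1136  0.2185] box mm [ 98.3 -89.9] toolx yaw -0.4875 tilt [-0.001 -0.    -1.   ] F [ 0.5  0.5 -0.1] w 0.0 q [-0.31  0.42  1.64  0.    1.08  0.18]
0.0023973218805341716
the job is handed in; nothing more can be done
None
```

I pushed the knob to the end of the slot with the closed fingers and handed the job in at about 19.6 s. No verdict was reported.

**How it went:** I pushed the knob along leg 1 to the hard stop at the corner, where the force jumped to about 7 N. I then went round to its +x side and pushed it along leg 2 to the end stop, at about 12 N. After that I backed straight off and rose clear.

**Last checks:**
- **Knob position:** it stands by the green dot. In the box frame it is at about (-8, 39) mm from the top view and (-5, 39) mm from the side view. The end of the slot should be at about (-5, 38) mm, so these agree to within about 3 mm.
- **Other objects:** by eye, the lint cover, caddy, softener, jar and dish look unmoved. I did not measure them. In the last pictures the dish is hidden in the top view and shows only in the side view.
- **Clear of everything:** the contact force reads about zero and the arm is still.

**What disagreed:** the fingertips were really about 26 mm higher than the reported TCP height. This showed in the side view, and I confirmed it by stepping to a reported height of 78 mm over the 100 mm high lid without touching it. I allowed for it in every push height afterwards.

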